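# Switch the bead sorter to its other chute and let the beads run

### The arm

A 6-joint arm with a two-finger parallel gripper is mounted at the origin on a cart in front of the work surface, level with it; the furniture and walls round the work are solid. World frame = base frame: x ahead of the robot, y to its left, z up, the work surface at z = 0. Lengths are in mm, angles in rad, forces in N, time in s.
With the tool pointing down it reaches from about 300 to 775 mm from the base axis. Payload 14.6 kg.
Tool frame: the origin (TCP) lies at the very end of the fingers, on their centre line; the grasp point (between the pads) lies 19 mm behind it; z points along the fingers, y is the line along which they close (so a half turn about z gives the same grasp; the last joint's range is limited). The gripper opens to 94 mm and grips with 3 to 60 N. Pads are 16 mm wide; open, the fingers measure 119 mm over their backs; the gripper's body (75 mm by 177 mm) begins 78 mm behind the grasp point.
Start: joints at [-1.337, 0.3, 1.521, -0, 1.321, -0.067], TCP at [162.949, -525.297, 205.446] pointing down, gripper open.
Joint ranges: [-3.03, 3.03], [-0.79, 2.21], [0.23, 2.52], [-1.04, 4.18], [0, 3.07], [-2.55, 2.55]. Speed limits (rad/s): [2.22, 2.22, 2.57, 3.14, 3.14, 3.14].

### API

Orientations are given as [roll, pitch, yaw] about the fixed x, y, z axes, in that order (R = Rz(yaw) Ry(pitch) Rx(roll)).
In Python, from cell import manip, eyes, ticket gives the robot as it stands. The module is installed in compiled form; this text tells all that it offers.
- The arm moves only by the tool arm_command, never from a script. Its argument "plan" is a list of rows, each a list of 5 numbers: the opening, from -1 (shut) to 1 (fully open), then the shift along the tool's x, y, z in m, then the turn about the tool's z in rad. In form: [[jaw, dx, dy, dz, roll], ...]. A call has 1 to 20 rows; each row shifts and turns the commanded pose from where the row before left it, along the tool's axes as they then stand; what a row does not reach is not made up. A row lasts 1/8 s, in which the tool goes at most 62.5 mm and 10.7 degrees, less where a joint would pass 70% of its speed; a pose out of reach is approached as far as the arm can. A call is refused whole if a number of a shift passes 0.0625 or a number of a turn 0.188, either way. A call with a gripper value outside its range is refused whole. The fingers move at their own pace and stop on an object; "newtons" is the grip in N (left out, the last holds). Time passes only in rows, so rows that do not move let the fingers close. It gives the time, the measured TCP pose, the force, the opening and the grip force at its end, in the units of the state.
- manip.read_state(): the state, without advancing time (a new reading comes with each control period).
- eyes.camera(name): name is "side" or "top"; returns a dict with "img" (400x640x3 uint8, blue, green, red), "z_map" (400x640 float32, mm along the optical axis (not along the pixel's ray), 0 where there is no reading), "fx", "fy", "cx", "cy" (pixels), "dist" ([k1, k2, p1, p2, k3] as OpenCV has them; the pictures are not rectified), "eye" and "orientation" of the camera in the world. Camera axes: x right, y down, z forward; pixel columns grow to the right and rows downward; lengths in mm; the calibration is good to about 2 mm. A picture is of the moment at which its call begins.
- ticket.sign_off(): hands the job in; it is judged then, once.
The state is a dict: "clock": time; "joints": joint angles; "qd": joint speeds; "effort": joint torques, N m; "eef_pos": TCP position; "eef_rot": TCP orientation; "wrist_force": force on the tool from outside, world axes, zero at the start; "moment": the same for the moment, N m; "finger_gap": finger opening in mm; "finger_force": force on a finger pad.
Only numpy, scipy, OpenCV 4.12 (cv2) and the standard library are available. Lean on these libraries where they do the work, as an engineer would, in place of code of your own. Each camera call takes 0.05 s, during which the arm holds its last target. There are 200 camera calls.

### The job

The three wooden beads waiting in the sorter's feed trough must run down the other chute than the one its seesaw gate now feeds. First press the raised end of the gate's rocker bar down with a fingertip until the gate tips over its pivot and lies over to the other side; only then push the upright tab of the stop to the left with the outside of the fingers, so that all three beads roll through by themselves and come to rest in that chute. Grasp nothing, do not touch the beads, and leave the other things on the table where they are.

Things in the scene. Friction and masses are not known exactly. Their poses are not given: they have to be found in the camera images.
- sorter: pale wooden bead sorter fixed to the table, base plate 300x290x12 mm (x = -130 to +170 mm of the origin). Origin on the table surface; x points from its front (rocker bar, robot's side) to its back (feed trough), y to its left, z up; level, turned a little about z. Two chutes slope to the front at y = +-83 to +-136 mm: walls up to 78 mm high, the outer ones 130 mm behind x = -15 mm
- gate (a joint): tilt (rad) of the seesaw gate about its axle along the sorter's x, 85 mm up. +0.32: left (+y) end up, right end down, beads go to the right chute; -0.32: left end down, they go to the left. Starts resting at either end. Its weight is above the axle: past level (0) it falls to that end by itself and rests there. Tipping it takes under 2 N on a pad
- gate_left_pad (a point): middle of the upper face of the left press pad of the gate's rocker bar. The bar (130 mm in y, 18 mm wide) is part of the gate and turns with it, 70 mm in front of the sorter's origin; the pads are wooden discs 28 mm across, 60 mm left and right of the axle. The face is about 114 mm above the table when raised, 95 mm level, 76 mm down
- gate_right_pad (a point): middle of the upper face of the right press pad, likewise
- stop (a joint): travel of the stop (m): 0 = closed across the trough's mouth, 0.05 = fully open, pushed to the sorter's left (+y). Slides with about 1 N of friction and stays where it is left; the beads pass from about 0.03 on
- stop_tab (a point): middle of the top of the stop's upright grey tab, 211 mm above the table, 66 mm behind the sorter's origin. The tab is 24 mm (x) by 10 mm (y) and 40 mm tall, on a foot 34 mm (y) by 14 mm whose top is 40 mm below this point; the metal plate under it closes the trough. Only air beside the tab above the foot
- gate_mid (a point): middle of the floor of the gate's channel, a wooden trough 150 mm long in y and 44 mm wide, 105 mm above the table, behind the rocker bar; beads drop here from the feed trough and roll off the low end into a chute
- feed_mouth (a point): front end of the feed trough's floor, 124 mm above the table; the trough (32 mm wide inside) rises 0.2 rad to the back and holds the three beads behind the stop
- chute_left (a point): point over the floor of the left chute (+y) near its closed front end, 35 mm above the table
- chute_right (a point): point over the floor of the right chute (-y) near its closed front end, 35 mm above the table
- bead_0_center (a point): centre of a plain wooden bead (ball, 28 mm across, 14 g), number 1 in the trough, counted from the stop
- bead_1_center (a point): centre of a plain wooden bead (ball, 28 mm across, 14 g), number 2 in the trough, counted from the stop
- bead_2_center (a point): centre of a plain wooden bead (ball, 28 mm across, 14 g), number 3 in the trough, counted from the stop
- bead_0: the same bead
- bead_1: the same bead
- bead_2: the same bead
- eraser_block: eraser, 20x42x12 mm, on the sorter's base under the rocker bar, not to be moved
- sharpener: pencil sharpener, 16x26x15 mm, on the sorter's base under the rocker bar, not to be moved
- pen: pen, 142 mm long, lying on the table in front of the sorter, not to be moved
- binder_clip: binder clip, 37 mm high, near the right front corner of the table, not to be moved

How it is judged:
By the outcome, as a careful person would: the job done as asked, in the order asked, and still so for the second after the job is handed in, with the robot touching nothing.
It also fails if it takes over 43 s, if anything falls off the work surface, if the arm or the gripper's body presses on something with over 40 N, if the wrist force passes 120 N, or if a joint passes its speed limit or range.

## Working session

There is one attempt and no reset: what is moved stays moved. The work goes in short steps, Python scripts to look and compute and a tool call to move; the robot and the scene stay as the last step left them, time stands still between calls to the robot, and variables do not carry over. Pictures are saved under pics/ and viewed, at most 10 in all, crops included, and the job is handed in when it is done.

Besides the shell and the picture viewer there is one more tool, called as name(argument=value, ...), one argument or row to a line, values as JSON. arm_command: Moves the arm, as the interface text tells. Its arguments: {"type":"object","properties":{"plan":{"type":"array"},"newtons":{"type":"number"}},"required":["plan"]}

```bash
mkdir -p pics; cat > h.py <<'E'
import numpy as np, cv2
from scipy.spatial.transform import Rotation as R
from cell import manip, eyes, ticket
def cam(n):
    c=eyes.camera(n)
    c['K']=np.array([[c['fx'],0,c['cx']],[0,c['fy'],c['cy']],[0,0,1.]])
    o=np.array(c['orientation'],float)
    c['R']=o if o.shape==(3,3) else R.from_euler('xyz',o).as_matrix()
    c['d']=np.array(c['dist'],float); c['e']=np.array(c['eye'],float); return c
def ray(c,px):
    u=cv2.undistortPoints(np.array(px,float).reshape(-1,1,2),c['K'],c['d']).reshape(-1,2)
    return np.c_[u,np.ones(len(u))]@c['R'].T
def plane(c,px,z):
    r=ray(c,px); return c['e']+r*((z-c['e'][2])/r[:,2])[:,None]
def depth(c,px):
    r=ray(c,px); z=np.array([c['z_map'][int(v),int(u)] for u,v in px]); return c['e']+r*z[:,None]
def proj(c,P):
    Rc=c['R'].T; p,_=cv2.projectPoints(np.array(P,float).reshape(-1,1,3),cv2.Rodrigues(Rc)[0],-Rc@c['e'],c['K'],c['d']); return p.reshape(-1,2)
E
python3 - <<'E'
from h import *
print(manip.read_state())
for n in('top','side'):
    c=cam(n); print(n,c['e'],c['orientation'],c['fx'],c['R'][:,2]); cv2.imwrite(f'pics/{n}0.png',c['img'])
E
```

```text
{'clock': 0.0, 'joints': array([-1.33663086e+00,  3.00446580e-01,  1.52159281e+00, -8.89507972e-07,
        1.32072026e+00, -6.66126599e-02]), 'qd': array([-0.00080986,  0.00015605, -0.0005937 ,  0.00072232,  0.00044353,
       -0.00087054]), 'effort': array([-3.70572365e-03, -5.31805873e+01, -3.52741420e+01,  7.05567375e-02,
        2.43495789e-02, -4.50282175e-05]), 'eef_pos': array([ 162.87171468, -525.04511208,  204.89482851]), 'eef_rot': array([-3.14042819e+00, -7.68191273e-05,  3.00778303e-01]), 'wrist_force': array([-0.36867924, -0.67661126, -0.61859074]), 'moment': array([ 0.00603315,  0.00674731, -0.00034736]), 'finger_force': 0.0, 'finger_gap': 94.07064294582246}
top [ 540.02452302  -86.22133233 1171.36329657] [-3.07626879  0.00871926 -1.54439104] 467.63344344513763 [ 0.06502494  0.01042099 -0.99782922]
side [ 433.302363   -823.62058277  758.35925907] [-2.25085936e+00  1.11885746e-03 -2.18661206e-01] 406.4001464701316 [ 0.1679779   0.75917166 -0.62884164]
```

View pics/top0.png

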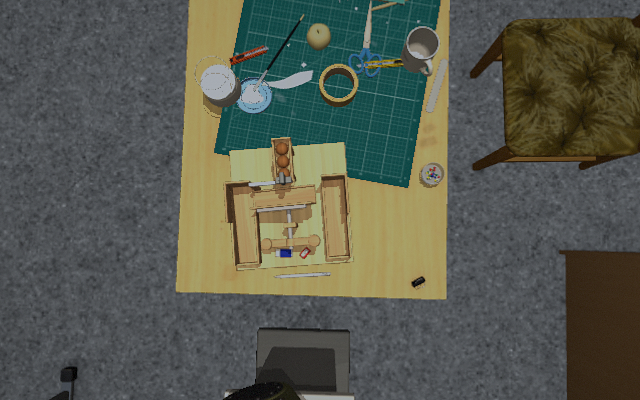

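View pics/side0.png

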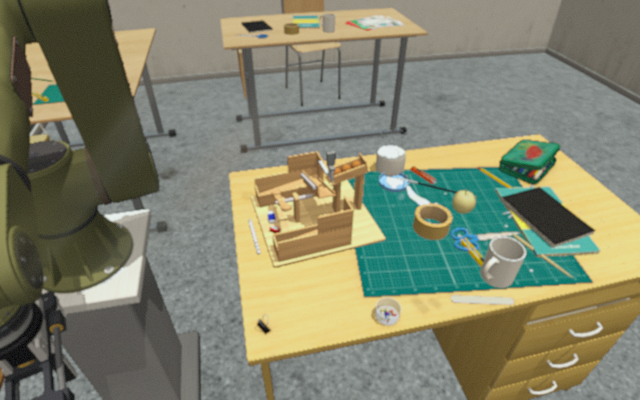

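The top view shows the sorter around (288,210), pads near (266,244) and (314,241), beads near (282,160), and the tab near (284,180). Next I'll zoom in and take depths.

```bash
python3 - <<'E'
from h import *
c=cam('top'); s=cam('side')
a=cv2.resize(c['img'][130:290,215:365],None,fx=3.7,fy=3.7,interpolation=cv2.INTER_CUBIC)
cv2.imwrite('pics/top1.png',a)
cv2.imwrite('pics/side1.png',cv2.resize(s['img'][140:270,235:395],None,fx=4.5,fy=4.5,interpolation=cv2.INTER_CUBIC))
for n,(u,v) in dict(L=(266,244),R=(314,241),bar=(290,243)).items():
    print(n,depth(c,[(u+i,v+j) for i in(-3,0,3) for j in(-2,0,2)]).round(0).tolist())
P=depth(c,[(u,v) for v in range(170,190) for u in range(270,300)])
m=(P[:,2]>195)&(P[:,2]<225); print(P[m].round(0).tolist())
# base plate: pale yellow corners on z=12
print('corners z12',plane(c,[(229,151),(344,143),(353,262),(236,270)],12).round(0).tolist())
E
```

```text
L [[518.0, 64.0, 80.0], [513.0, 65.0, 70.0], [509.0, 65.0, 73.0], [518.0, 58.0, 74.0], [514.0, 57.0, 80.0], [509.0, 57.0, 76.0], [518.0, 50.0, 80.0], [514.0, 50.0, 78.0], [509.0, 50.0, 76.0]]
R [[528.0, -49.0, 112.0], [524.0, -49.0, 114.0], [519.0, -49.0, 111.0], [528.0, -55.0, 113.0], [524.0, -56.0, 114.0], [519.0, -56.0, 112.0], [529.0, -62.0, 116.0], [524.0, -62.0, 113.0], [520.0, -62.0, 113.0]]
bar [[522.0, 7.0, 91.0], [517.0, 7.0, 92.0], [513.0, 7.0, 96.0], [522.0, 0.0, 92.0], [518.0, 0.0, 93.0], [513.0, -0.0, 96.0], [522.0, -7.0, 95.0], [518.0, -7.0, 93.0], [513.0, -7.0, 91.0]]
[[666.0, 18.0, 209.0], [666.0, 16.0, 210.0], [666.0, 14.0, 212.0], [666.0, 12.0, 210.0], [664.0, 18.0, 209.0], [664.0, 16.0, 213.0], [663.0, 13.0, 214.0], [664.0, 11.0, 213.0], [664.0, 10.0, 209.0], [662.0, 18.0, 209.0], [662.0, 16.0, 212.0], [661.0, 13.0, 213.0], [662.0, 12.0, 210.0], [662.0, 10.0, 208.0], [660.0, 18.0, 210.0], [659.0, 16.0, 212.0], [660.0, 14.0, 210.0], [660.0, 11.0, 212.0], [660.0, 9.0, 211.0], [658.0, 18.0, 210.0], [657.0, 16.0, 212.0], [657.0, 13.0, 215.0], [658.0, 11.0, 211.0], [65
[... 287 characters left out ...]
8.0, 206.0], [651.0, 15.0, 212.0], [652.0, 13.0, 209.0], [652.0, 12.0, 208.0], [652.0, 9.0, 209.0], [653.0, 8.0, 198.0], [649.0, 18.0, 209.0], [649.0, 16.0, 209.0], [649.0, 13.0, 211.0], [649.0, 11.0, 211.0], [649.0, 9.0, 213.0], [651.0, 8.0, 199.0], [648.0, 18.0, 207.0], [647.0, 15.0, 212.0], [647.0, 13.0, 210.0], [647.0, 11.0, 212.0], [647.0, 9.0, 210.0], [649.0, 8.0, 200.0], [645.0, 15.0, 210.0], [645.0, 13.0, 211.0], [645.0, 11.0, 209.0], [645.0, 9.0, 210.0], [646.0, 8.0, 205.0], [644.0, 16.0, 205.0], [644.0, 14.0, 207.0], [643.0, 11.0, 208.0], [644.0, 10.0, 202.0], [645.0, 8.0, 196.0]]
corners z12 [[742.0, 166.0, 12.0], [769.0, -121.0, 12.0], [473.0, -150.0, 12.0], [446.0, 137.0, 12.0]]
```

View pics/top1.png

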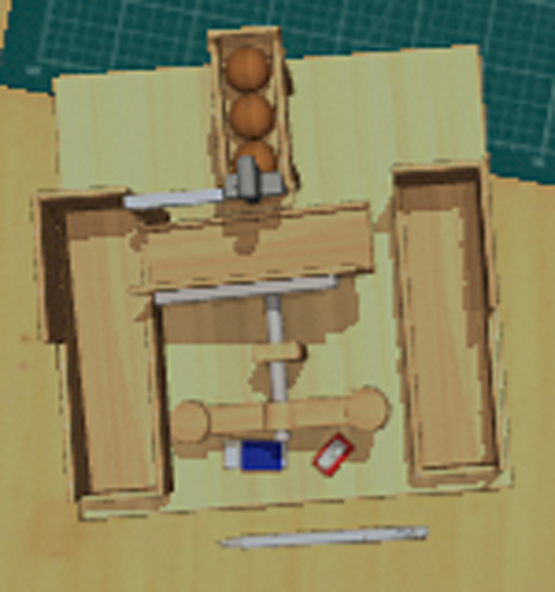

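View pics/side1.png

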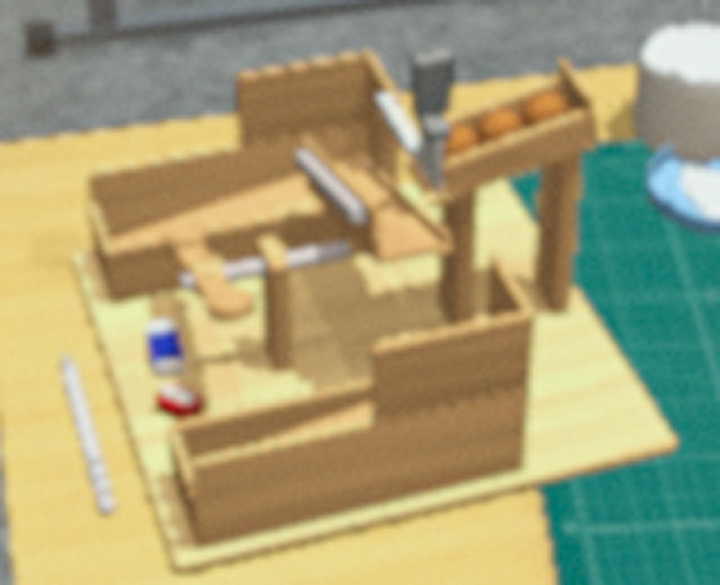

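The right pad is raised (113 mm), so the gate currently feeds left. The fit gives a yaw of about 0.098, an origin near (588,6), a right pad near (524,-57) and a tab near (654,13). These agree with the given sizes. I'll move above the right pad with the fingers shut.

arm_command(
  plan=[
    [-1,0,0,0,0.1],
    [-1,0,0,0,0.103],
    [-1,0.029,-0.0307,0,0],
    [-1,0.029,-0.0307,0,0],
    [-1,0.029,-0.0307,0,0],
    [-1,0.029,-0.0307,0,0],
    [-1,0.029,-0.0307,0,0],
    [-1,0.029,-0.0307,0,0],
    [-1,0.029,-0.0307,0,0],
    [-1,0.029,-0.0307,0,0],
    [-1,0.029,-0.0307,0,0],
    [-1,0.029,-0.0307,0,0],
    [-1,0.029,-0.0307,0,0],
    [-1,0.029,-0.0307,0,0],
    [-1,0.029,-0.0307,0,0],
    [-1,0.029,-0.0307,0,0],
    [-1,0,0,0,0],
  ],
  newtons=10,
)

```text
clock: 2.33
eef_pos: [525.8, -56.1, 204.9]
eef_rot: [-3.141, 0.001, 0.101]
wrist_force: [-0.7, -0.8, -0.9]
finger_gap: 0.3
finger_force: 0.0
```

arm_command(
  plan=[
    [-1,-0.001,0.001,0.028,0],
    [-1,0,0,0.028,0],
    [-1,0,0,0.024,0],
    [-1,0,0,0.006,0],
    [-1,0,0,0.006,0],
    [-1,0,0,0.006,0],
    [-1,0,0,0.006,0],
    [-1,0,0,0.006,0],
    [-1,0,0,0.006,0],
    [-1,0,0,0.004,0],
    [-1,0,0,0,0],
    [-1,0,0,0,0],
  ],
)

```text
clock: 3.82
eef_pos: [524.3, -59.0, 85.6]
eef_rot: [3.142, -0.0, 0.098]
wrist_force: [0.3, 0.0, -0.1]
finger_gap: 0.7
finger_force: 0.0
```

```bash
python3 - <<'E'
from h import *
s=cam('side');t=cam('top')
cv2.imwrite('pics/side2.png',cv2.resize(s['img'][140:270,235:395],None,fx=4.5,fy=4.5,interpolation=cv2.INTER_CUBIC))
print(depth(t,[(266,244),(264,244),(268,244),(266,242)]).round())
E
```

```text
[[514.  53. 111.]
 [514.  57. 111.]
 [514.  48. 113.]
 [519.  53. 114.]]
```

View pics/side2.png

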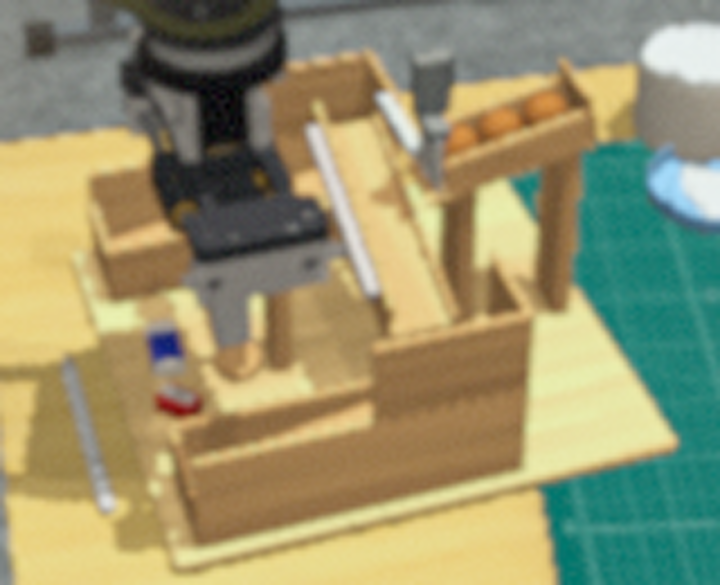

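The gate has tipped: the left pad now reads about 112 mm and the channel slopes to the right. I'll lift clear and go to the right of the tab.

arm_command(
  plan=[
    [-1,0,0,-0.02,0],
    [-1,0,0,-0.045,0],
    [-1,0,0,-0.045,0],
    [-1,0,0,-0.045,0],
    [-1,0.034,-0.0034,0,0],
    [-1,0.034,-0.0034,0,0],
    [-1,0.034,-0.0034,0,0],
    [-1,0.034,-0.0034,0,0],
    [-1,0,0,0.028,0],
    [-1,0,0,0.028,0],
    [-1,0,0,0,0],
    [-1,0,0,0,0],
  ],
)

```text
clock: 5.42
eef_pos: [658.6, -32.3, 186.0]
eef_rot: [3.141, -0.002, 0.098]
wrist_force: [-0.0, -0.0, 0.1]
finger_gap: 0.4
finger_force: 0.0
```

```bash
python3 - <<'E'
from h import *
s=cam('side');t=cam('top')
cv2.imwrite('pics/side3.png',cv2.resize(s['img'][140:270,235:395],None,fx=4.5,fy=4.5,interpolation=cv2.INTER_CUBIC))
print(depth(t,[(266,244),(264,244),(314,241),(316,241)]).round())
E
```

```text
[[525.  -3. 539.]
 [525.  -1. 540.]
 [530. -67. 514.]
 [530. -70. 510.]]
```

View pics/side3.png

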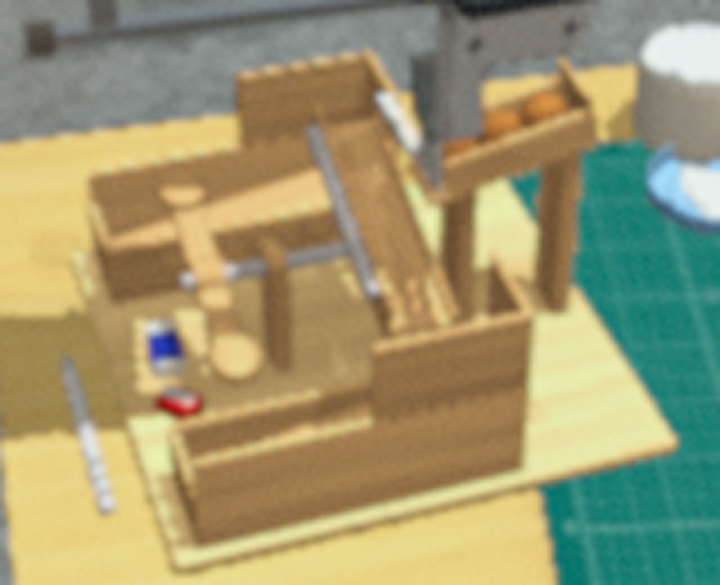

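The gate stays over to the right with the robot clear, and the finger stands just to the right of the tab. Now I'll push left.

arm_command(
  plan=[
    [-1,0,-0.01,0,0],
    [-1,0,-0.01,0,0],
    [-1,0,-0.007,0,0],
    [-1,0,-0.007,0,0],
    [-1,0,-0.007,0,0],
    [-1,0,-0.007,0,0],
    [-1,0,-0.007,0,0],
    [-1,0,-0.007,0,0],
    [-1,0,-0.006,0,0],
    [-1,0,-0.004,0,0],
    [-1,0,0,0,0],
    [-1,0,0,0,0],
  ],
)

```text
clock: 7.02
eef_pos: [651.1, 39.4, 184.4]
eef_rot: [-3.141, 0.0, 0.098]
wrist_force: [-0.4, 1.1, 0.4]
finger_gap: 0.6
finger_force: 0.0
```

```bash
python3 - <<'E'
from h import *
s=cam('side')
cv2.imwrite('pics/side4.png',cv2.resize(s['img'][140:270,235:395],None,fx=4.5,fy=4.5,interpolation=cv2.INTER_CUBIC))
E
```

```text
(no output)
```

View pics/side4.png

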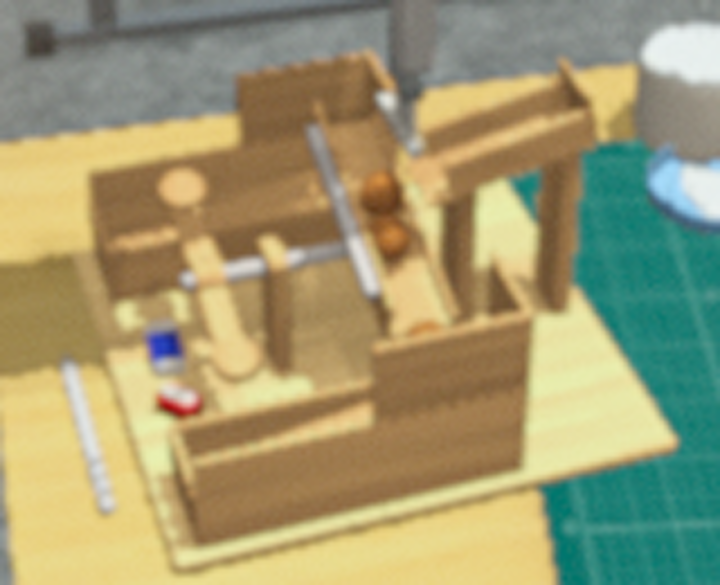

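The trough is empty and all three beads are rolling right along the gate, near (380,190), (390,237) and (425,328). I'll back off the tab, lift and wait.

arm_command(
  plan=[
    [-1,0,0,0,0],
    [-1,0,0,0,0],
    [-1,0,0,0,0],
    [-1,0,0,0,0],
    [-1,0,0.012,0,0],
    [-1,0,0.008,-0.01,0],
    [-1,0,0,-0.04,0],
    [-1,0,0,-0.04,0],
    [-1,-0.04,0,0,0],
    [-1,-0.05,0,0,0],
    [-1,-0.05,0,0,0],
    [-1,-0.05,0,0,0],
    [-1,-0.05,0,0,0],
    [-1,-0.03,0,0,0],
    [-1,0,0,0,0],
    [-1,0,0,0,0],
    [-1,0,0,0,0],
    [-1,0,0,0,0],
    [-1,0,0,0,0],
    [-1,0,0,0,0],
  ],
)

```text
clock: 9.57
eef_pos: [384.4, -6.8, 274.3]
eef_rot: [-3.142, 0.0, 0.098]
wrist_force: [-0.2, 0.1, -0.3]
finger_gap: 0.2
finger_force: 0.0
```

```bash
python3 - <<'E'
from h import *
t=cam('top')
cv2.imwrite('pics/top5.png',cv2.resize(t['img'][130:290,215:365],None,fx=3.7,fy=3.7,interpolation=cv2.INTER_CUBIC))
s=manip.read_state();print(s['eef_pos'],s['wrist_force'],s['clock'])
E
```

```text
[384.44234295  -6.78915367 274.40638981] [-0.36280535 -0.85793032  0.29561797] 9.625
```

View pics/top5.png

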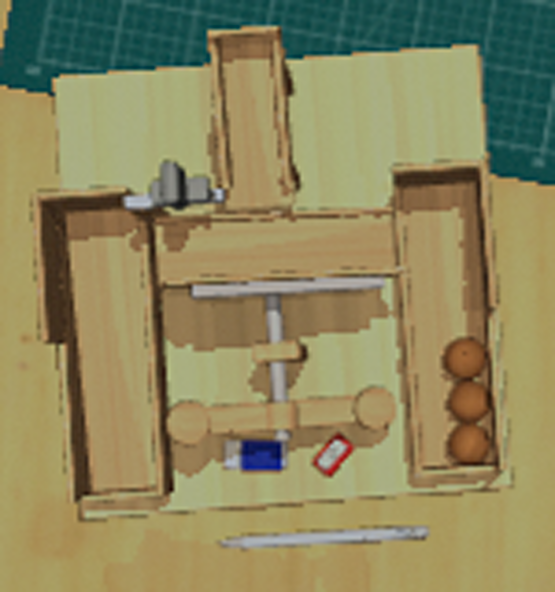

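All three beads are in the right chute, at (465,357), (468,400) and (468,442). The eraser, sharpener and pen haven't moved. I'll let things settle for a second before handing in.

arm_command(
  plan=[
    [-1,0,0,0,0],
    [-1,0,0,0,0],
    [-1,0,0,0,0],
    [-1,0,0,0,0],
    [-1,0,0,0,0],
    [-1,0,0,0,0],
    [-1,0,0,0,0],
    [-1,0,0,0,0],
    [-1,0,0,0,0],
    [-1,0,0,0,0],
  ],
)

```text
clock: 10.88
eef_pos: [384.4, -6.8, 274.4]
eef_rot: [-3.142, 0.0, 0.098]
wrist_force: [0.2, 1.1, 0.8]
finger_gap: 0.6
finger_force: 0.0
```

```bash
python3 -c "
from cell import ticket
print(ticket.sign_off())"
```

```text
the job is handed in; nothing more can be done
None
```

I tipped the gate to the right, then pushed the stop open; all three beads came to rest in the right chute, the other things were left alone, and I handed the job in at about 11 s (no verdict was returned).

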